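# Roll a bearing sleeve up to its stop and bolt it in

## Robot

A 6-joint arm with a two-finger parallel gripper is mounted at the origin on the work surface. World frame = base frame: x ahead of the robot, y to its left, z up, the work surface at z = 0. Lengths are in m, angles in rad, forces in N, time in s.
With the tool pointing down it reaches from about 0.25 to 0.8 m from the base axis. Payload 8.5 kg.
Tool frame: the origin (TCP) lies midway between the tips of the shut fingers; the grasp point (between the pads) lies 19 mm behind it; x points along the fingers, z is the direction in which the jaws open and shut, and the axes are right-handed (so a half turn about x gives the same grasp; the last joint's range is limited). The gripper opens to 85 mm and grips with 20 to 120 N. Pads are 22 mm wide; open, the fingers measure 114 mm over their backs; the gripper's body (76 mm by 85 mm) begins 54 mm behind the grasp point. The pads swing forward as they close: fully open they stand 13 mm farther back than shut.
Start: joints at [1.339, 0.238, -0.013, 1.319, 0, 1.571], TCP at [0.121, 0.511, 0.231] pointing down, gripper open.
Joint ranges: [-2.66, 2.66], [-1.03, 1.9], [-1.14, 1.46], [-1.82, 2.27], [-1.45, 1.34], [-3.14, 3.14]. Speed limits (rad/s): [2.22, 2.22, 2.79, 3.14, 3.14, 3.14].

## Interface

Orientations are given as a rotation vector (axis times angle).
In Python, from plant import * gives the robot as it stands.
- The arm moves only by the tool servo_tool, never from a script. Its argument "commands" is text: rows parted by semicolons, each of 6 numbers parted by spaces: the shift along the tool's x, y, z in mm, then the turn, a rotation vector about the tool's x, y, z in degrees. In form: x y z rx ry rz; .... A call has exactly 8 rows; each row is the pose to reach, as a shift and turn from the pose measured when the call began, along the tool's axes at that moment; what a row does not reach only later rows make up. A row lasts 1/10 s, in which the tool goes at most 50 mm and 8.59 degrees, less where a joint would pass 70% of its speed; a pose out of reach is approached as far as the arm can. A call with a gripper value outside its range is refused whole. "jaw" is the opening, from 0 (shut) to 1 (fully open), set as the call begins (left out, the last holds). The fingers move at their own pace and stop on an object; "newtons" is the grip in N (left out, the last holds). Time passes only in rows, so rows that repeat a pose let the fingers close, or fill a call up. It gives the time, the measured TCP pose, the force and the opening at its end, in the units of the state.
- state(): the state, without advancing time (a new reading comes with each control period).
- camera(name): name is "scene" or "top"; returns a dict with "color" (400x640x3 uint8, blue, green, red), "mtx" (3x3 intrinsics, pixels), "dist_coeffs" ([k1, k2, p1, p2, k3] as OpenCV has them; the pictures are not rectified), "R" (3x3) and "t" (3): a world point X has camera coordinates R X + t. Camera axes: x right, y down, z forward; pixel columns grow to the right and rows downward; lengths in m; the calibration is good to about 2 mm. A picture is of the moment at which its call begins. There is no depth.
- job_done(): hands the job in, once; it reports no verdict.
The state is a dict: "time": time; "qpos": joint angles; "qvel": joint speeds; "effort": joint torques, N m; "tool_pos": TCP position; "tcp_rot": TCP orientation; "force": force on the tool from outside, world axes, zero at the start; "wrist_torque": the same for the moment, N m; "grip_width": finger opening in m.
Only numpy, scipy, OpenCV 4.12 (cv2) and the standard library are available. Lean on these libraries where they do the work, as an engineer would, in place of code of your own. Each camera call takes 0.05 s, during which the arm holds its last target.

## Task

With the fingertips only, push the big steel bearing sleeve lying at the foot of the loading ramp steadily up the ramp, without letting it run back, until it drops over the crest into the seat against the stop plate. Then push the bolt fully home behind it by its tab, so that it cannot roll out, and draw the hand clear. Do not pinch, lift or carry the sleeve, and leave everything else on the bench where it stands.

Things in the scene. Friction and masses are not known exactly. Their poses are not given: they have to be found in the camera images.
- jig: Loading jig of wood and metal fixed to the bench, 110 mm wide (x), 235 mm long (y). Origin on the bench under its middle; +y points up the ramp, +x to the side away from the bolt, z up. Sizes in mm in this frame: the deck rises straight from y -110, z 12 to the crest at y 40, z 33 (8 degrees). Foot lip y -122 to -110, top z 20. Lane x -33 to 33 between 8 mm cheeks, about 10 mm higher than the deck.
- crest (a point): Middle of the crest, the top edge of the ramp (jig y 40, z 33 mm), axes as the jig. Just past it the floor steps down 4 mm to the steel seat, which falls from z 29 to z 27 mm towards the stop plate. Beside the seat the cheeks' tops are at z 43.
- stop_face (a point): On the face of the steel stop plate that ends the seat, mid-lane (jig y 81, z 45 mm), axes as the jig. The plate is 10 mm thick, 84 mm wide, top at z 62 mm.
- guide_top (a point): Centre of the top of the bolt's dark guide block (jig x -52, y 28, z 64 mm), axes as the jig. The block stands outside the cheek on the -x side: x -63 to -41, y 13 to 43 mm.
- sleeve: Big steel bearing sleeve: a plain cylinder 44 mm in diameter, 60 mm long, 0.25 to 0.5 kg, lying across the lane; smooth (friction about 0.3). Origin at its centre; its x axis is the cylinder axis (parallel to the jig's x), the other axes turn as it rolls. It starts on the deck against the foot lip (centre jig y -95, z 36 mm) and rolls back freely if let go on the ramp. Seated at the stop: centre y 59, z 50.
- bolt (a joint): Slide bolt on the jig's -x side, in m: 0 fully drawn, 0.028 fully home (pushed in along the jig's +x). Starts at 0 to 0.006, stays where it is left; about 2 N moves it. The bar is 10 mm thick, its centre at jig y 28, z 52 mm; drawn, its end is outside the lane; home, it reaches 23 mm into the lane just behind the seated sleeve.
- bolt_tab (a point): Centre of the outer face of the bolt's upright steel tab (the face to push, looking to the jig's -x). The tab is 6 mm thick, 30 mm wide (jig y) and 34 mm tall, from jig z 36 to 70. It moves with the bolt; at jig x -98 mm drawn, -70 mm home, y +28, z 52.
- spare: Bystander: smaller steel ring sleeve standing upright, 34 mm in diameter, 45 mm tall, beside the jig on its +x side. Origin at its foot.
- jar: Bystander: small screw jar, 48 mm in diameter, 60 mm tall, beside the jig on its +x side. Origin at its foot.
- wrench: Bystander: flat wrench, 150 mm long, lying beside the jig on its -x side, towards the foot. Origin near its middle.
- driver: Bystander: screwdriver, 190 mm long, lying on the bench to the right. Origin near its middle.
- tape: Bystander: roll of tape, 90 mm in diameter, 24 mm high, lying flat to the left. Origin under its centre.
- can: Bystander: round can, 100 mm in diameter, 125 mm tall, to the left. Origin at its foot.
- bin: Bystander: red open parts bin, 140 x 100 x 60 mm, to the right. Origin under its centre.
Things that resemble listed ones, but are neither listed nor needed, are in the scene too. What is shaped like the sleeve but green or turquoise is not meant.

How it is judged:
By the outcome, as a careful person would: the job done as asked, in the order asked, and still so for the second after the job is handed in, with the robot touching nothing.
It also fails if it takes over 42 s, if anything falls off the work surface, if the arm or the gripper's body presses on something with over 40 N, if the wrist force passes 120 N, or if a joint passes its speed limit or range.

## Working session

There is one attempt and no reset: what is moved stays moved. The work goes in short steps, Python scripts to look and compute and a tool call to move; the robot and the scene stay as the last step left them, time stands still between calls to the robot, and variables do not carry over. Pictures are saved under pics/ and viewed, and the job is handed in when it is done.

Besides the shell and the picture viewer there is one more tool, called after "Request:" as name(argument=value, ...), one argument or row to a line, values as JSON. servo_tool: Moves the arm, as the interface text tells. Its arguments: {"type":"object","properties":{"commands":{"type":"string"},"jaw":{"type":"number"},"newtons":{"type":"number"}},"required":["commands"]}

```bash
mkdir -p pics; ls
python3 - <<'E'
from plant import *
import cv2,numpy as np
s=state();print(s)
for n in("scene","top"):
    c=camera(n);cv2.imwrite(f"pics/{n}0.png",c["color"]);np.savez(f"pics/{n}0.npz",**c)
    print(n,c["mtx"].tolist(),c["dist_coeffs"],c["R"].tolist(),c["t"])
E
```

```text
pics
{'time': 0.0, 'qpos': array([ 1.33898885e+00,  2.38758722e-01, -1.42467304e-02,  1.31920839e+00,
       -1.57262678e-06,  1.57082540e+00]), 'qvel': array([-9.95414435e-04, -8.42260355e-05, -4.90503141e-04,  1.85279615e-03,
        7.04635897e-04,  1.12630263e-03]), 'effort': array([-1.50634674e-03, -5.38785374e+01,  3.46433043e+01,  1.82893564e-02,
       -2.52500126e-05,  4.63628794e-06]), 'tool_pos': array([0.12051671, 0.51055217, 0.23069213]), 'tcp_rot': array([-1.03763771,  1.31112655,  1.03616578]), 'force': array([-0.32814091,  0.78303435, -0.07501886]), 'wrist_torque': array([ 0.04485269,  0.01543857, -0.03648283]), 'grip_width': 0.08552122436824255}
scene [[453.8029250805877, 0.0, 314.12709553402425], [0.0, 453.8029250805877, 200.05011732258694], [0.0, 0.0, 1.0]] [-0.06569528  0.          0.          0.          0.        ] [[0.24112222208073641, 0.9704527857484363, -0.009025777082735335], [0.7712671937241383, -0.19726031586800608, -0.6051737632023931], [-0.5890729919999218, 0.13895955676654148, -0.7960422423964107]] [-0.14406844 -0.39261712  1.46749035]
top [[413.04754539726554, 0.0, 321.56855312737764], [0.0, 413.04754539726554, 198.06030252085912], [0.0, 0.0, 1.0]] [-0.09042507  0.          0.          0.          0.        ] [[-0.01574304235446103, -0.9998443336424595, 0.007966498634391098], [-0.9890694396440971, 0.01440415861442463, -0.14674523425557048], [0.14660764024953604, -0.010189636778443424, -0.9891422400862203]] [-0.00325998  0.57679392  1.15406729]
```

View pics/scene0.png

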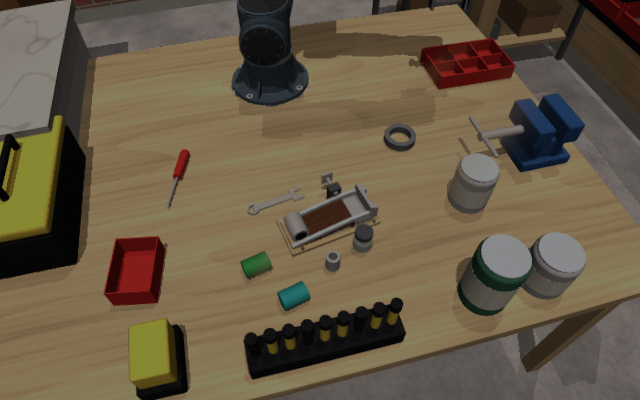

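View pics/top0.png

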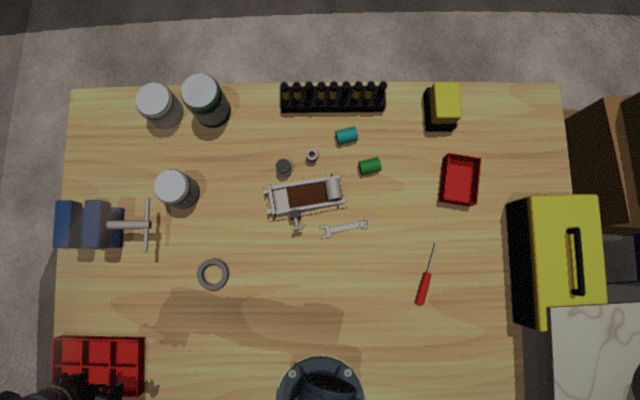

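The sleeve is the grey one lying in the jig: top about (335,188), scene about (297,226). The lookalikes are the green one (370,166) and the turquoise one (346,135) lying free on the bench, neither of which is meant. I'll confirm with enlarged crops.

Run:
```python
import cv2
a=cv2.imread("pics/top0.png")[150:250,255:380];cv2.imwrite("pics/topc.png",cv2.resize(a,None,fx=6,fy=6,interpolation=cv2.INTER_CUBIC))
a=cv2.imread("pics/scene0.png")[165:260,265:390];cv2.imwrite("pics/scenec.png",cv2.resize(a,None,fx=6,fy=6,interpolation=cv2.INTER_CUBIC))
```

```text
(no output)
```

View pics/topc.png

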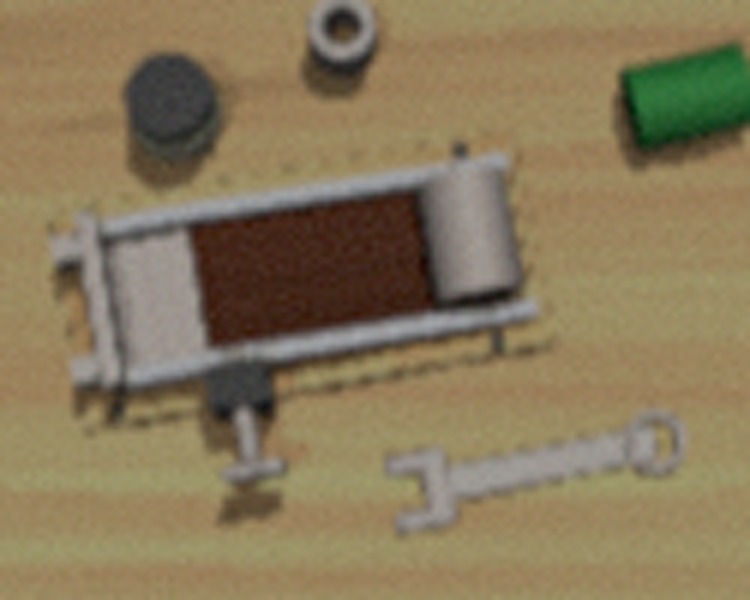

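View pics/scenec.png

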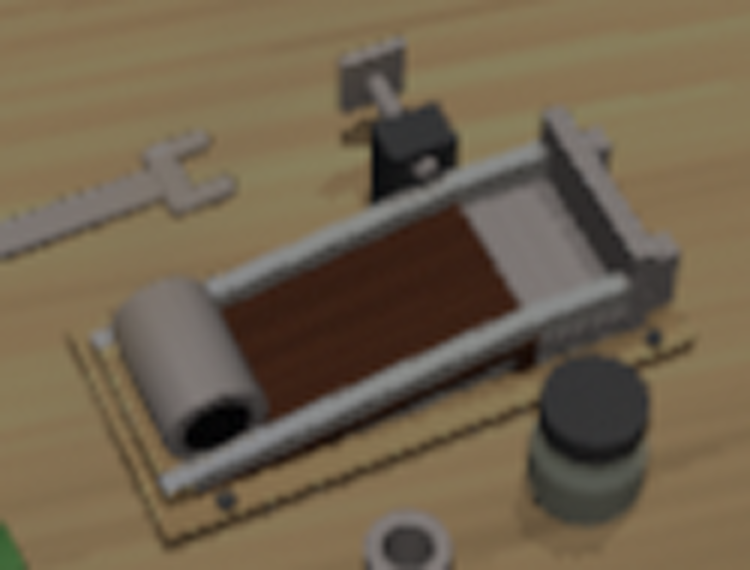

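The crops show a grey, open-ended steel sleeve lying at the foot lip: crop (470,230) top and (190,365) scene. The bolt is drawn, with the tab at top crop (252,468), near (297,228) full. Next I'll fit the jig pose from both views.

```bash
cat > h.py <<'E'
import numpy as np,cv2
from scipy.optimize import least_squares
def proj(P,c):
    rv=cv2.Rodrigues(c["R"])[0]
    return cv2.projectPoints(np.asarray(P,float).reshape(-1,1,3),rv,c["t"].astype(float),c["mtx"],c["dist_coeffs"])[0].reshape(-1,2)
def jw(p,q): # jig mm -> world
    P=np.asarray(p,float).reshape(-1,3)/1000; c,s=np.cos(q[2]),np.sin(q[2])
    return np.c_[q[0]+c*P[:,0]-s*P[:,1],q[1]+s*P[:,0]+c*P[:,1],P[:,2]+(q[3] if len(q)>3 else 0)]
def load(n): return dict(np.load(f"pics/{n}.npz"))
E
cat > fit.py <<'E'
from h import *
T=load("top0");S=load("scene0")
tp=[((33,40,33),(191,230)),((-42,91,62),(106,388)),((-42,81,62),(123,384)),((42,91,62),(80,217)),((42,81,62),(98,213)),((-52,28,64),(240,388))]
sp=[((33,40,33),(518,305)),((-33,40,33),(462,206)),((-42,81,62),(545,120)),((42,81,62),(630,252)),((42,91,62),(676,243)),((-52,28,64),(415,128)),]
f=lambda pts,o:(np.array([p for p,_ in pts]),(np.array([u for _,u in pts])+.5)/6-.5+np.array(o))
tm,tu=f(tp,(255,150));sm,su=f(sp,(265,165))
def res(q): return np.r_[(proj(jw(tm,q),T)-tu),(proj(jw(sm,q),S)-su)].ravel()
best=None
for y0 in(0,.2,-.2):
    r=least_squares(res,[.45,.05,y0,0],loss="soft_l1")
    if best is None or r.cost<best.cost:best=r
print(best.x,np.degrees(best.x[2]),best.cost);print(res(best.x).reshape(-1,2).round(2))
r3=least_squares(lambda q:res(np.r_[q,0]),best.x[:3],loss="soft_l1");print(r3.x,r3.cost)
q=np.r_[r3.x,0];np.save("q.npy",q)
def draw(im,cam,o,nm):
    im=cv2.resize(im[o[1]:o[1]+100,o[0]:o[0]+130],None,fx=6,fy=6,interpolation=cv2.INTER_CUBIC)
    a=np.linspace(0,2*np.pi,25)
    L=[[(x,-95+22*np.cos(t),36+22*np.sin(t)) for t in a] for x in(-30,30)]
    L+=[[(s*33,-110,12),(s*33,40,33)] for s in(-1,1)]+[[(-33,40,33),(33,40,33)]]
    L+=[[(-63,13,64),(-41,13,64),(-41,43,64),(-63,43,64),(-63,13,64)]]
    L+=[[(-42,81,62),(42,81,62),(42,91,62),(-42,91,62),(-42,81,62)]]
    for b in(0,6):L+=[[(-98+b,13,70),(-98+b,43,70),(-98+b,43,36),(-98+b,13,36),(-98+b,13,70)]]
    for l in L:
        u=(proj(jw(l,q),cam)-o+.5)*6-.5
        cv2.polylines(im,[u.round().astype(np.int32)],False,(0,255,255),1)
    cv2.imwrite(nm,im)
draw(T["color"],T,(255,150),"pics/ft.png");draw(S["color"],S,(265,165),"pics/fs.png")
E
python3 fit.py
```

```text
[ 0.58446332  0.04679179  0.15173751 -0.00146443] 8.69391887380144 8.852340244583631
[[-0.26 -0.38]
 [-0.54  0.15]
 [ 0.11  0.24]
 [-0.57 -0.09]
 [-0.13  0.01]
 [-0.45 -0.11]
 [ 1.15  1.84]
 [-0.93 -1.59]
 [-0.8  -2.18]
 [ 0.42  0.98]
 [-3.5   1.15]
 [-0.29 -0.4 ]]
[0.58458616 0.04662848 0.15234002] 8.980318375247565
```

View pics/ft.png

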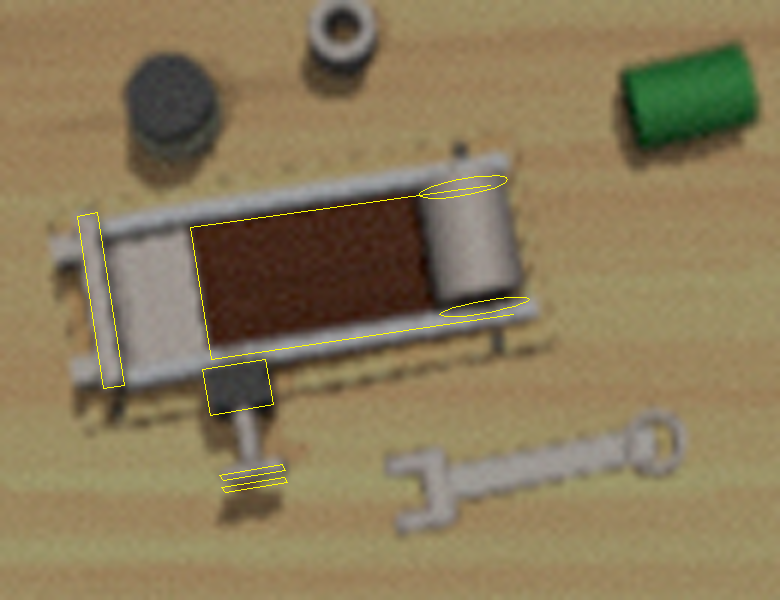

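View pics/fs.png

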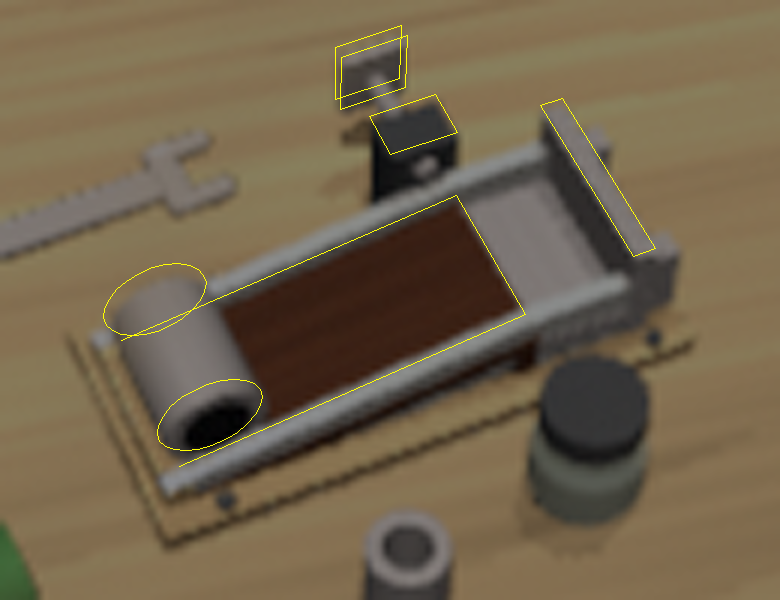

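Run:
```python
import cv2
def cr(n,x,y,w,h,f,o):
    a=cv2.imread(f"pics/{n}0.png")[y:y+h,x:x+w];a=cv2.convertScaleAbs(a,alpha=1.6);a=cv2.resize(a,None,fx=f,fy=f,interpolation=cv2.INTER_CUBIC)
    for i in range(0,w,5):
        cv2.putText(a,str(x+i),(i*f,10),0,.35,(0,255,0),1) if i%10==0 else 0
        cv2.line(a,(i*f+f//2,0),(i*f+f//2,a.shape[0]),(0,160,0) if i%10==0 else (0,90,90),1)
    for j in range(0,h,5):
        cv2.putText(a,str(y+j),(0,j*f+f//2),0,.35,(0,255,0),1) if j%10==0 else 0
        cv2.line(a,(0,j*f+f//2),(a.shape[1],j*f+f//2),(0,160,0) if j%10==0 else (0,90,90),1)
    cv2.imwrite(o,a)
cr("top",262,170,90,68,8,"pics/g1.png")
cr("scene",275,165,110,90,7,"pics/g2.png")
```

```text
(no output)
```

View pics/g1.png

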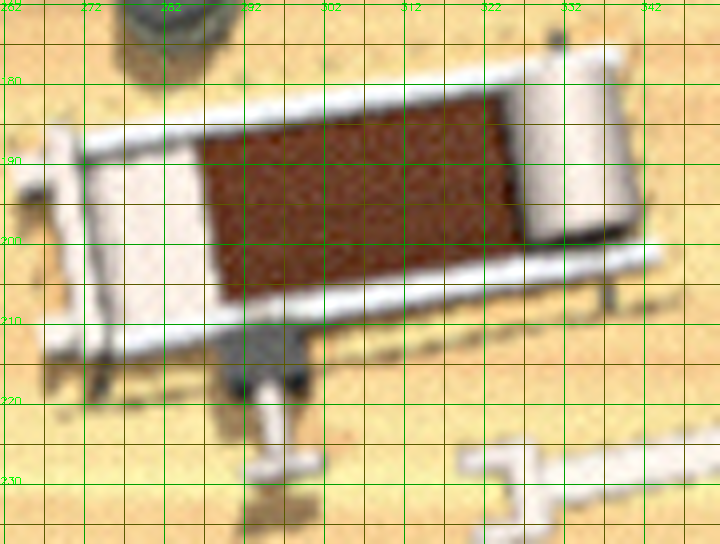

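View pics/g2.png

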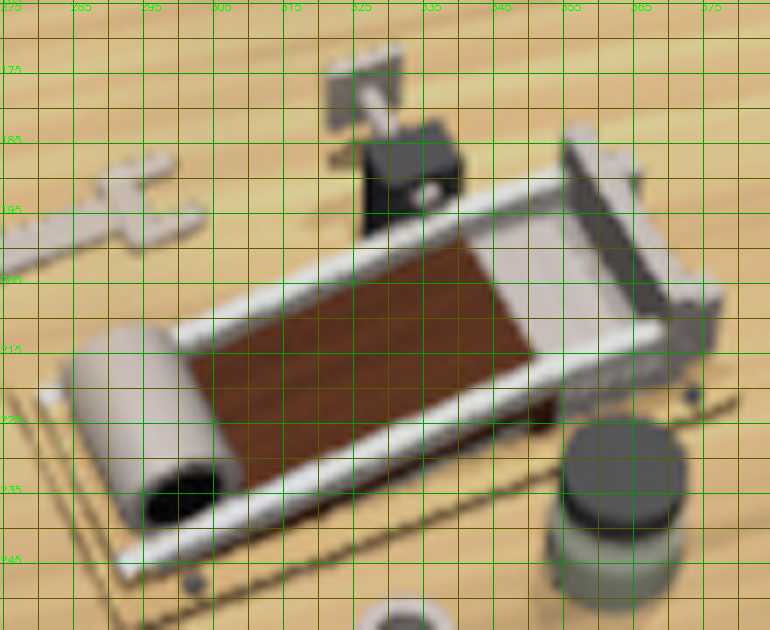

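```bash
python3 - <<'E'
s=open('fit.py').read()
a=s.index("tp=[");b=s.index("def res")
s=s[:a]+'''tp=[((33,40,33),(198,142)),((-33,40,43),(222,302)),((-42,91,62),(80,353)),((-42,81,62),(110,350)),((42,91,62),(48,127)),((-63,13,64),(308,373)),((-63,43,64),(232,390)),((-41,13,64),(305,320))]
sp=[((33,40,43),(537,357)),((-33,40,33),(468,238)),((-42,81,62),(564,138)),((-42,91,62),(583,125)),((42,81,62),(667,296)),((42,91,62),(686,280)),((-63,13,64),(363,150)),((-63,43,64),(440,122)),((-41,43,64),(463,158)),((-41,13,64),(386,178))]
f=lambda pts,o,k:(np.array([p for p,_ in pts]),(np.array([u for _,u in pts])+.5)/k-.5+np.array(o))
tm,tu=f(tp,(262,170),8);sm,su=f(sp,(275,165),7)
'''+s[b:]
s=s.replace('"pics/ft.png"','"pics/ft2.png"').replace('"pics/fs.png"','"pics/fs2.png"')
open('fit2.py','w').write(s)
E
python3 fit2.py
```

```text
[ 0.58603796  0.04618077  0.15186326 -0.00236642] 8.701123703052875 7.9304021031071485
[[ 0.08 -0.25]
 [ 0.34  1.34]
 [ 0.4   0.2 ]
 [ 0.13 -0.  ]
 [ 0.03 -0.26]
 [ 0.15  0.37]
 [-0.81 -0.01]
 [-0.71 -0.62]
 [ 0.95  0.08]
 [-0.85 -0.49]
 [-0.6  -1.13]
 [ 0.32 -0.49]
 [ 0.07  1.49]
 [ 1.11  2.45]
 [-0.44 -1.06]
 [-0.34 -0.74]
 [ 0.08  0.48]
 [-0.11  1.38]]
[0.58653242 0.04588341 0.15212985] 8.573031625139624
```

View pics/fs2.png

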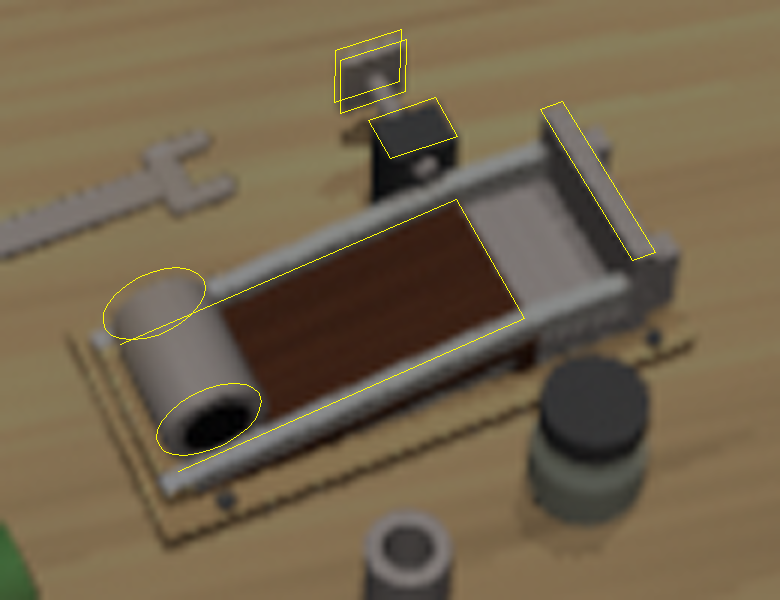

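View pics/ft2.png

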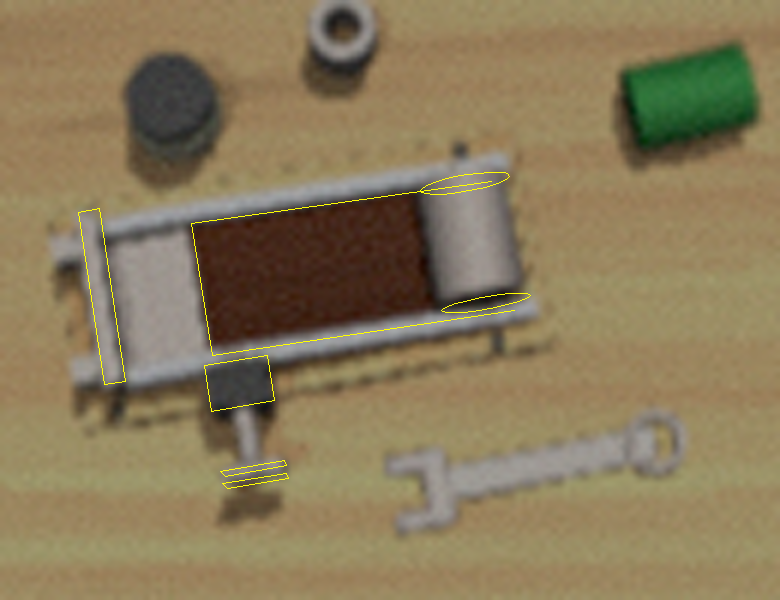

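```bash
cat >> h.py <<'E'
from scipy.spatial.transform import Rotation as Rn
def plan(s,jig,flip=1,tilt=0):
    """target TCP in jig mm, tool x down, tool z = flip*jig x"""
    q=np.load("q.npy")
    R0=Rn.from_rotvec(s["tcp_rot"]).as_matrix()
    c,sn=np.cos(q[2]),np.sin(q[2])
    z=flip*np.array([c,sn,0]);x=np.array([0,0,-1.]);Rt=np.c_[x,np.cross(z,x),z]
    d=(jw(jig,q)[0]-s["tool_pos"])*1000
    return R0.T@d, np.degrees(Rn.from_matrix(R0.T@Rt).as_rotvec())
def wj(P):
    q=np.load("q.npy");d=np.asarray(P)-np.r_[q[0],q[1],0];c,s=np.cos(q[2]),np.sin(q[2])
    return np.array([c*d[0]+s*d[1],-s*d[0]+c*d[1],d[2]])*1000
E
python3 - <<'E'
from plant import *
from h import *
s=state();print(jw((0,0,0),np.load("q.npy")),Rn.from_rotvec(s["tcp_rot"]).as_matrix().round(3))
for f in(1,-1):
    d,r=plan(s,(2,-155,200),f);print(d.round(1),r.round(2))
    n=np.array(s['qpos'])
E
```

```text
[[0.58653242 0.04588341 0.        ]] [[-0.    -0.973  0.23 ]
 [-0.001  0.23   0.973]
 [-1.    -0.    -0.001]]
[  31.4 -620.2 -488.2] [ 6.8e+01 -6.0e-02  4.0e-02]
[  31.4 -620.2 -488.2] [-1.12e+02 -5.00e-02 -7.00e-02]
```

Request:
servo_tool(
  commands="0 -37 -29 4 0 0; 0 -76 -60 8 0 0; 0 -115 -90 13 0 0; 0 -154 -121 17 0 0; 0 -193 -152 21 0 0; 0 -232 -183 25 0 0; 0 -271 -213 30 0 0; 0 -310 -244 34 0 0",
  jaw=0.2,
  newtons=30,
)

```text
time: 0.9
tool_pos: [0.3669, 0.2001, 0.2311]
tcp_rot: [-0.581, 1.492, 0.58]
force: [1.3, 1.0, 0.3]
grip_width: 0.017
```

Run:
```python
from plant import *
from h import *
s=state();print(s["time"],s["tool_pos"],s["grip_width"])
d,r=plan(s,(2,-155,150),1);print(d.round(1),r.round(2))
```

```text
0.9 [0.36694656 0.20012203 0.23107786] 0.01703626821488609
[  81.4 -391.9  -27. ] [ 3.382e+01 -3.000e-02  5.000e-02]
```

Request:
servo_tool(
  commands="6 -48 -4 4 0 0; 14 -97 -7 8 0 0; 24 -146 -10 13 0 0; 34 -195 -14 17 0 0; 46 -244 -17 21 0 0; 58 -294 -20 25 0 0; 70 -344 -24 30 0 0; 81 -392 -27 34 0 0",
)

```text
time: 1.7
tool_pos: [0.6107, -0.1064, 0.1502]
tcp_rot: [-0.115, 1.569, 0.113]
force: [1.0, 0.8, -0.2]
grip_width: 0.0173
```

Run:
```python
from plant import *
from h import *
s=state();print(s["time"],s["tool_pos"],s["qvel"].round(2),wj(s["tool_pos"]))
d,r=plan(s,(2,-150,29),1);print(d.round(1),r.round(2))
```

```text
1.7 [ 0.61068904 -0.10644595  0.15020581] [-0.54  0.66  0.77  0.09  0.    0.14] [   0.79305919 -154.23082297  150.20580723]
[121.2   4.3   1.3] [-0.4  -0.05  0.05]
```

Request:
servo_tool(
  commands="10 4 1 0 0 0; 30 4 1 0 0 0; 50 4 1 0 0 0; 70 4 1 0 0 0; 90 4 1 0 0 0; 105 4 1 0 0 0; 115 4 1 0 0 0; 121 4 1 0 0 0",
)

```text
time: 2.5
tool_pos: [0.6103, -0.1021, 0.0282]
tcp_rot: [-0.115, 1.57, 0.114]
force: [0.2, 1.2, 0.5]
grip_width: 0.0173
```

```bash
cat > look.py <<'E'
from plant import *
from h import *
import sys
n=sys.argv[1];s=state();print(round(s["time"],2),s["tool_pos"].round(4),s["force"].round(1),"jig",wj(s["tool_pos"]).round(1))
o=[]
for c,(x,y) in(("scene",(260,145)),("top",(250,150))):
    k=camera(c);np.savez(f"pics/{c}{n}.npz",**k)
    o.append(cv2.resize(cv2.convertScaleAbs(k["color"][y:y+110,x:x+130],alpha=1.5),None,fx=5 if c=="scene" else 5,fy=5,interpolation=cv2.INTER_CUBIC))
cv2.imwrite(f"pics/L{n}.png",cv2.resize(np.hstack(o),(800,338),interpolation=cv2.INTER_AREA))
for a,b in zip(o,"st"):cv2.imwrite(f"pics/L{n}{b}.png",a)
E
python3 look.py 1
```

```text
2.5 [ 0.6103 -0.1021  0.0282] [0.2 1.2 0.5] jig [   1.1 -149.8   28.2]
```

View pics/L1s.png

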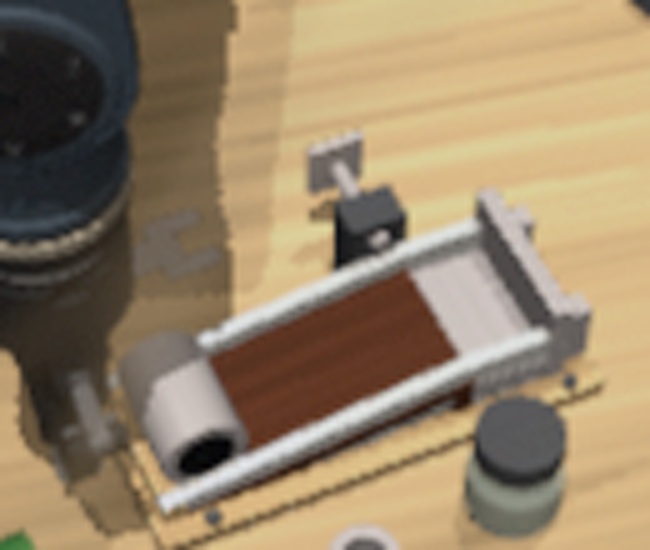

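View pics/L1t.png

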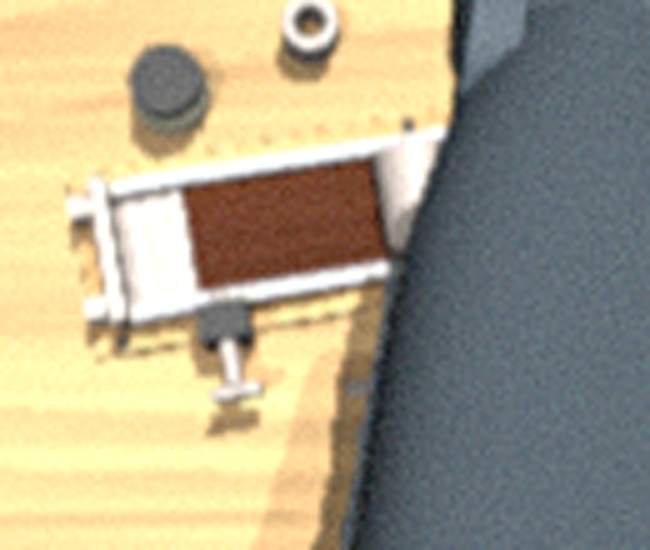

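Request:
servo_tool(
  commands="0 3 0 0 0 0; 0 6 0 0 0 0; 0 9 0 0 0 0; 0 12 0 0 0 0; 0 15 0 0 0 0; 0 18 0 0 0 0; 0 21 0 0 0 0; 0 24 0 0 0 0",
)

```text
time: 3.4
tool_pos: [0.607, -0.0783, 0.0286]
tcp_rot: [-0.115, 1.57, 0.114]
force: [0.3, -1.9, -0.6]
grip_width: 0.017
```

```bash
python3 look.py 2
```

```text
3.4 [ 0.607  -0.0783  0.0286] [ 0.3 -1.9 -0.6] jig [   1.4 -125.9   28.6]
```

View pics/L2s.png

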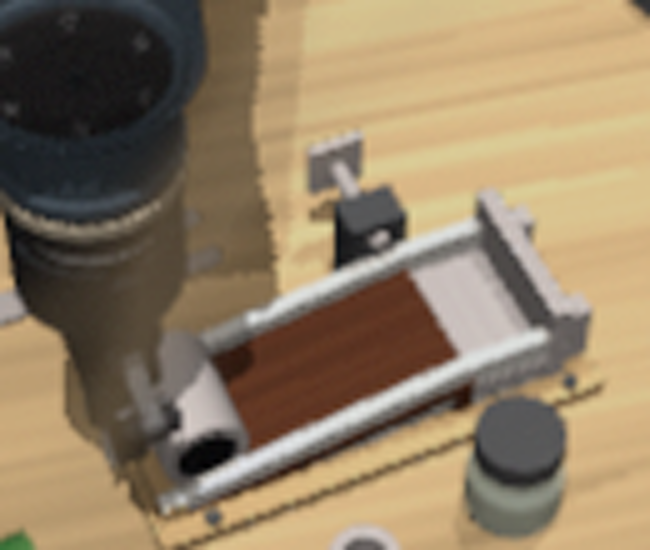

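The fingertips have just touched the sleeve (−1.9 N), which still sits at the foot. Now I'll push it up the slope.

Request:
servo_tool(
  commands="-0.5 3.5 0 0 0 0; -1 7 0 0 0 0; -1.5 10.5 0 0 0 0; -2 14 0 0 0 0; -2.5 17.5 0 0 0 0; -3 21 0 0 0 0; -3.5 24.5 0 0 0 0; -4 28 0 0 0 0",
)

```text
time: 4.3
tool_pos: [0.6029, -0.0501, 0.0326]
tcp_rot: [-0.115, 1.57, 0.114]
force: [-0.5, -1.8, 0.4]
grip_width: 0.0168
```

```bash
python3 look.py 3
```

```text
4.3 [ 0.6029 -0.0501  0.0326] [-0.5 -1.8  0.4] jig [  1.6 -97.3  32.6]
```

View pics/L3s.png

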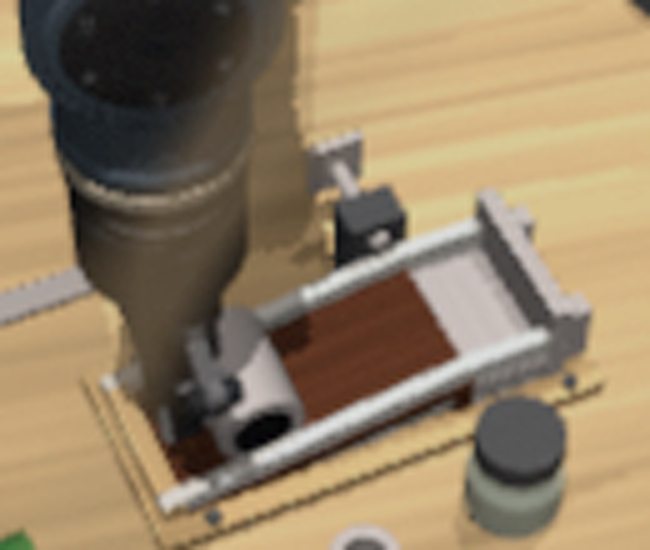

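The sleeve is rolling up square in the lane (hole centre at crop (262,430)), with both tips behind it. I'll continue.

Request:
servo_tool(
  commands="-0.5 4 0 0 0 0; -1 8 0 0 0 0; -1.5 12 0 0 0 0; -2.2 16 0 0 0 0; -2.8 20 0 0 0 0; -3.4 24 0 0 0 0; -4 28 0 0 0 0; -4.5 32 0 0 0 0",
)

```text
time: 5.2
tool_pos: [0.5981, -0.0178, 0.0372]
tcp_rot: [-0.115, 1.57, 0.115]
force: [1.0, -1.5, 1.6]
grip_width: 0.017
```

Request:
servo_tool(
  commands="-0.5 4 0 0 0 0; -1 8 0 0 0 0; -1.5 12 0 0 0 0; -2.2 16 0 0 0 0; -2.8 20 0 0 0 0; -3.4 24 0 0 0 0; -4 28 0 0 0 0; -4.5 32 0 0 0 0",
)

```text
time: 6.0
tool_pos: [0.5934, 0.0142, 0.0417]
tcp_rot: [-0.115, 1.57, 0.115]
force: [-0.5, -1.3, 0.4]
grip_width: 0.0168
```

```bash
python3 look.py 4
```

```text
6.0 [0.5934 0.0142 0.0417] [-0.5 -1.3  0.4] jig [  1.9 -32.4  41.7]
```

View pics/L4s.png

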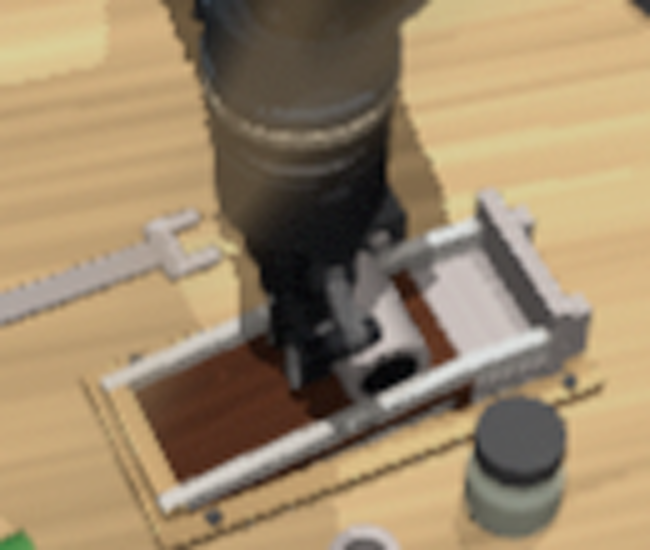

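Request:
servo_tool(
  commands="-0.5 4 0 0 0 0; -1 8 0 0 0 0; -1.5 12 0 0 0 0; -2.2 16 0 0 0 0; -2.8 20 0 0 0 0; -3.4 24 0 0 0 0; -4 28 0 0 0 0; -4.5 32 0 0 0 0",
)

```text
time: 6.9
tool_pos: [0.5886, 0.0466, 0.0462]
tcp_rot: [-0.115, 1.57, 0.116]
force: [-0.2, -0.6, 0.7]
grip_width: 0.0171
```

Request:
servo_tool(
  commands="-0.5 2 0 0 0 0; -1 4 0 0 0 0; -1.3 6 0 0 0 0; -1.6 8 0 0 0 0; -2 10 0 0 0 0; -2 12 0 0 0 0; -2 14 0 0 0 0; -2 15 0 0 0 0",
)

```text
time: 7.7
tool_pos: [0.5863, 0.0617, 0.0482]
tcp_rot: [-0.115, 1.57, 0.116]
force: [0.6, 0.7, -0.1]
grip_width: 0.0171
```

```bash
python3 look.py 5
```

```text
7.7 [0.5863 0.0617 0.0482] [ 0.6  0.7 -0.1] jig [ 2.2 15.7 48.2]
```

View pics/L5s.png

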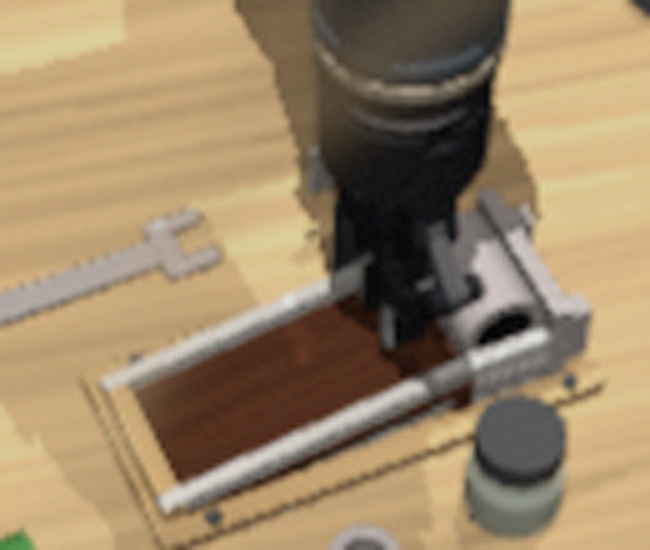

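The sleeve has dropped over the crest and sits by the stop plate, with its hole at crop (502,328) and no contact force. I'll back off, rise and look unobstructed.

Request:
servo_tool(
  commands="-2 -6 0 0 0 0; -15 -10 0 0 0 0; -40 -10 0 0 0 0; -65 -10 0 0 0 0; -85 -10 -30 0 0 0; -92 -6 -70 0 0 0; -92 2 -110 0 0 0; -92 12 -142 0 0 0",
)

```text
time: 8.6
tool_pos: [0.4426, 0.0519, 0.1417]
tcp_rot: [-0.114, 1.569, 0.115]
force: [0.1, 1.0, 0.3]
grip_width: 0.0172
```

```bash
python3 look.py 6
python3 - <<'E'
from plant import *
from h import *
s=state();d,r=plan(s,(-138,28,46),1);print(d.round(1),r.round(2))
E
```

```text
8.6 [0.4426 0.0519 0.1417] [0.1 1.  0.3] jig [-141.3   27.8  141.7]
[95.7 -0.6  5.8] [-0.28 -0.2  -0.05]
```

View pics/L6s.png

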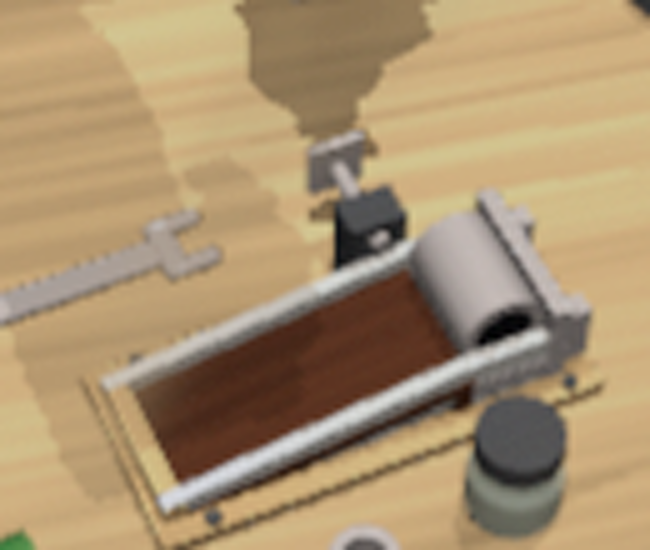

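View pics/L6t.png

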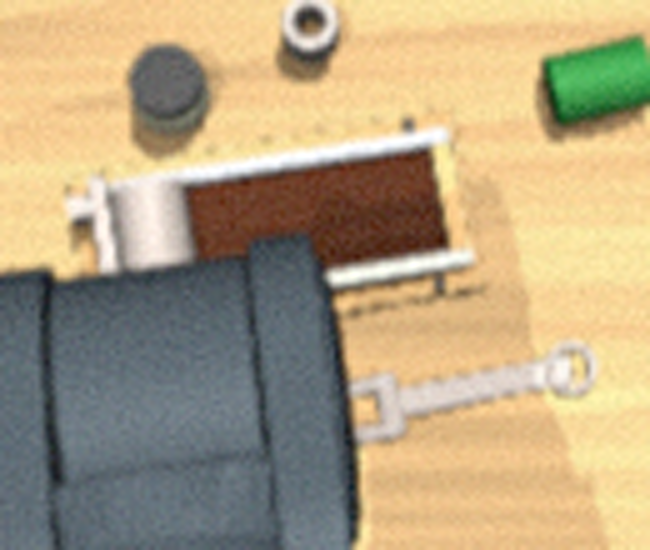

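Both views show the sleeve seated against the stop plate: scene crop (475,280), top crop (150,222). Next I'll descend outside the bolt tab with the jaws shut.

Request:
servo_tool(
  commands="10 0 0 0 0 0; 25 0 0 0 0 0; 40 0 0 0 0 0; 55 0 0 0 0 0; 70 0 0 0 0 0; 82 0 0 0 0 0; 90 0 0 0 0 0; 95 0 0 0 0 0",
  jaw=0,
)

```text
time: 9.5
tool_pos: [0.4405, 0.0521, 0.0459]
tcp_rot: [-0.115, 1.572, 0.116]
force: [0.2, 0.7, 0.3]
grip_width: 0.0003
```

```bash
python3 look.py 7
```

```text
9.5 [0.4405 0.0521 0.0459] [0.2 0.7 0.3] jig [-143.4   28.3   45.9]
```

View pics/L7s.png

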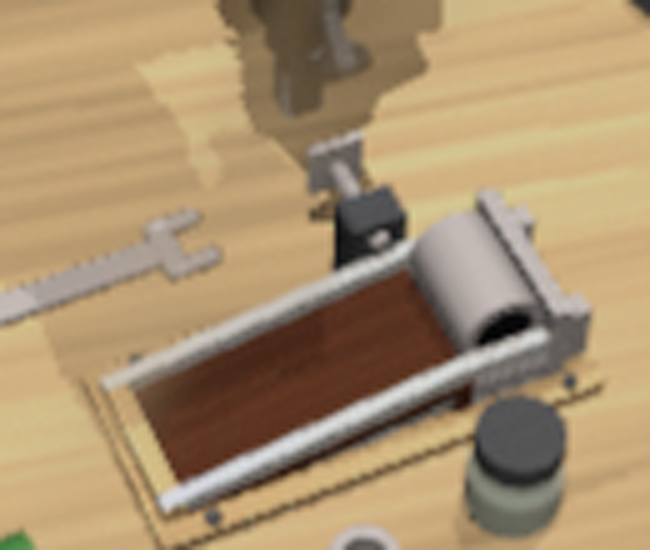

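Run:
```python
from h import *
k=load("scene7");q=np.load("q.npy")
P=jw([(-143.4,28.3,46),(-96,28,52),(-96,28,70)],q)
print(((proj(P,k)-(260,145)+.5)*5-.5).round())
im=cv2.resize(cv2.convertScaleAbs(k["color"][120:210,290:370],alpha=1.8),None,fx=8,fy=8,interpolation=cv2.INTER_CUBIC);cv2.imwrite("pics/c7.png",im)
```

```text
[[296. 102.]
 [332. 159.]
 [333. 136.]]
```

View pics/c7.png

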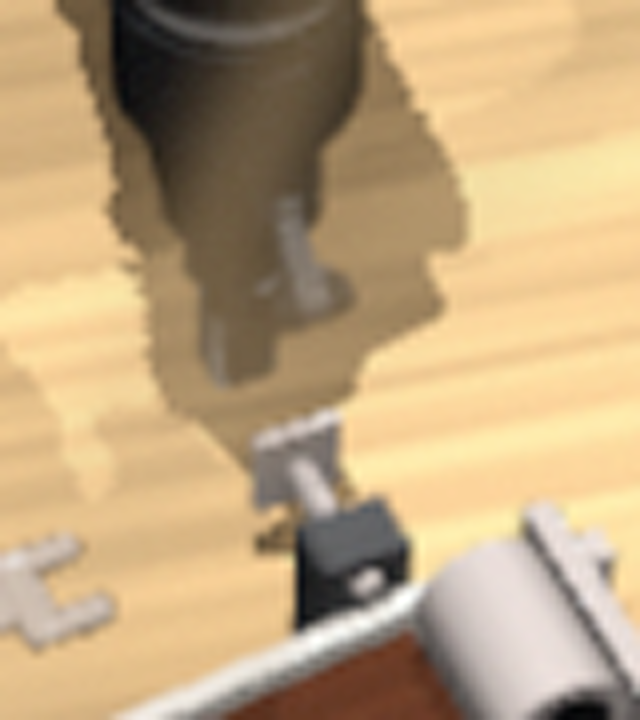

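The tip lines up with the tab: image tip (320,167), predicted (319,165); tab at crop (297,460). I'll push along jig +x.

Request:
servo_tool(
  commands="0 0 4 0 0 0; 0 0 8 0 0 0; 0 0 12 0 0 0; 0 0 16 0 0 0; 0 0 20 0 0 0; 0 0 24 0 0 0; 0 0 28 0 0 0; 0 0 32 0 0 0",
)

```text
time: 10.4
tool_pos: [0.472, 0.0569, 0.046]
tcp_rot: [-0.115, 1.572, 0.116]
force: [-2.4, -1.3, 0.3]
grip_width: 0.0001
```

Request:
servo_tool(
  commands="0 0 2 0 0 0; 0 0 4 0 0 0; 0 0 6 0 0 0; 0 0 8 0 0 0; 0 0 10 0 0 0; 0 0 12 0 0 0; 0 0 14 0 0 0; 0 0 16 0 0 0",
)

```text
time: 11.2
tool_pos: [0.488, 0.0593, 0.0459]
tcp_rot: [-0.115, 1.572, 0.116]
force: [-2.1, 0.9, 0.3]
grip_width: -0.0
```

```bash
python3 look.py 8
```

```text
11.2 [0.488  0.0593 0.0459] [-2.1  0.9  0.3] jig [-95.4  28.2  45.9]
```

View pics/L8s.png

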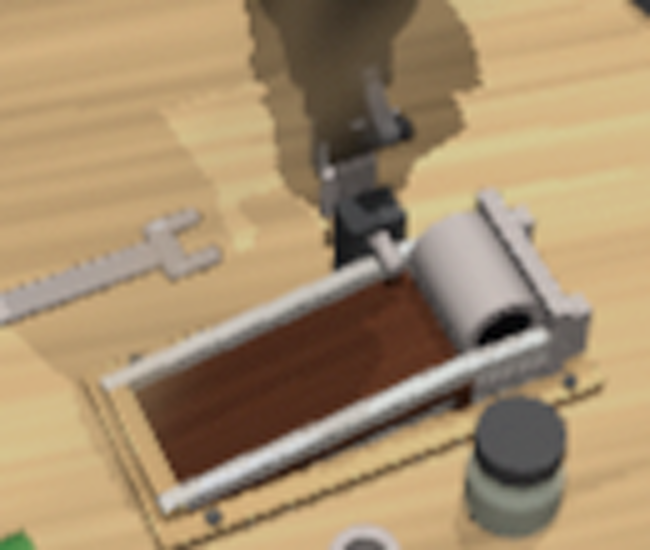

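The bolt is moving in, with its end emerging at crop (390,262). I'll push on slowly and watch for the end stop.

Request:
servo_tool(
  commands="0 0 1 0 0 0; 0 0 2 0 0 0; 0 0 3 0 0 0; 0 0 4 0 0 0; 0 0 5 0 0 0; 0 0 6 0 0 0; 0 0 7 0 0 0; 0 0 8 0 0 0",
)

```text
time: 12.1
tool_pos: [0.4963, 0.0605, 0.0459]
tcp_rot: [-0.115, 1.572, 0.116]
force: [-1.7, 1.5, -0.4]
grip_width: -0.0004
```

Request:
servo_tool(
  commands="0 0 0.5 0 0 0; 0 0 1 0 0 0; 0 0 1.5 0 0 0; 0 0 2 0 0 0; 0 0 2.5 0 0 0; 0 0 3 0 0 0; 0 0 3.5 0 0 0; 0 0 4 0 0 0",
)

```text
time: 12.9
tool_pos: [0.4988, 0.0609, 0.0457]
tcp_rot: [-0.115, 1.574, 0.116]
force: [-9.2, 0.3, 6.1]
grip_width: 0.0002
```

```bash
python3 look.py 9
```

```text
12.9 [0.4988 0.0609 0.0457] [-9.2  0.3  6.1] jig [-84.4  28.1  45.7]
```

View pics/L9s.png

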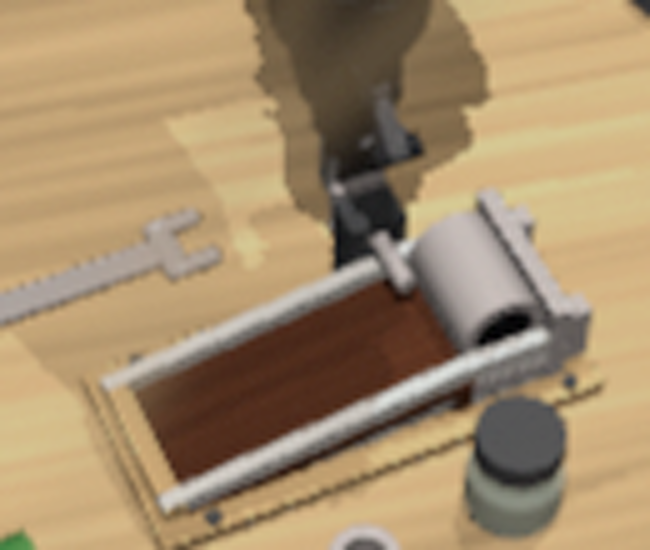

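The force jumped to 9 N at jig x −84.4, where home is expected. One more gentle press will confirm the stop, then I'll retreat.

Request:
servo_tool(
  commands="0 0 1 0 0 0; 0 0 2 0 0 0; 0 0 2.5 0 0 0; 0 0 2.5 0 0 0; 0 0 2.5 0 0 0; 0 0 2.5 0 0 0; 0 0 2.5 0 0 0; 0 0 2.5 0 0 0",
)

```text
time: 13.8
tool_pos: [0.4989, 0.0608, 0.0455]
tcp_rot: [-0.116, 1.578, 0.115]
force: [-12.2, -0.9, 7.9]
grip_width: 0.0002
```

It stalled: no advance at 12 N, so the bolt is home. I'll draw back straight, then rise.

Request:
servo_tool(
  commands="0 0 -4 0 0 0; 0 0 -12 0 0 0; 0 0 -22 0 0 0; 0 0 -34 0 0 0; -10 0 -42 0 0 0; -35 0 -48 0 0 0; -65 0 -55 0 0 0; -95 0 -62 0 0 0",
)

```text
time: 14.6
tool_pos: [0.4376, 0.0517, 0.1429]
tcp_rot: [-0.116, 1.578, 0.115]
force: [0.6, 0.1, 0.2]
grip_width: 0.0
```

Request:
servo_tool(
  commands="-10 10 -5 0 0 0; -30 35 -10 0 0 0; -50 70 -20 0 0 0; -65 110 -25 0 0 0; -70 150 -30 0 0 0; -70 180 -30 0 0 0; -70 195 -30 0 0 0; -70 200 -30 0 0 0",
)

```text
time: 15.4
tool_pos: [0.3784, 0.2467, 0.2132]
tcp_rot: [-0.117, 1.578, 0.117]
force: [0.4, -1.0, -0.3]
grip_width: 0.0001
```

```bash
python3 look.py 10
python3 - <<'E'
import numpy as np,cv2
for n in("scene","top"):cv2.imwrite(f"pics/{n}10.png",np.load(f"pics/{n}10.npz")["color"])
E
```

```text
15.4 [0.3784 0.2467 0.2132] [ 0.4 -1.  -0.3] jig [-175.2  230.   213.2]
```

View pics/L10s.png

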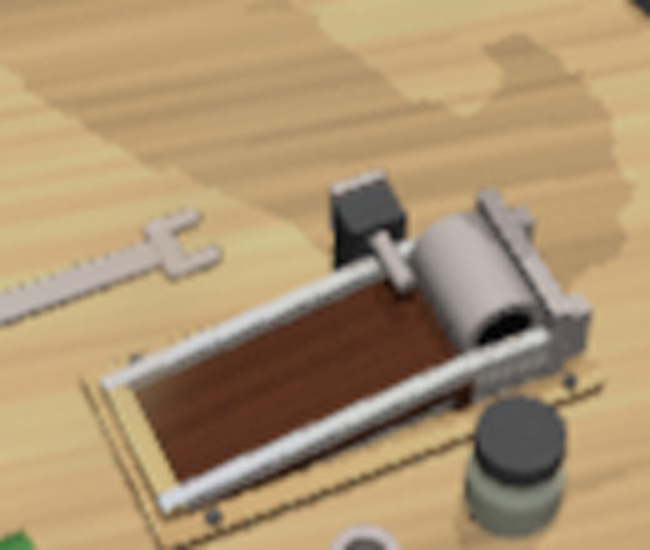

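View pics/L10t.png

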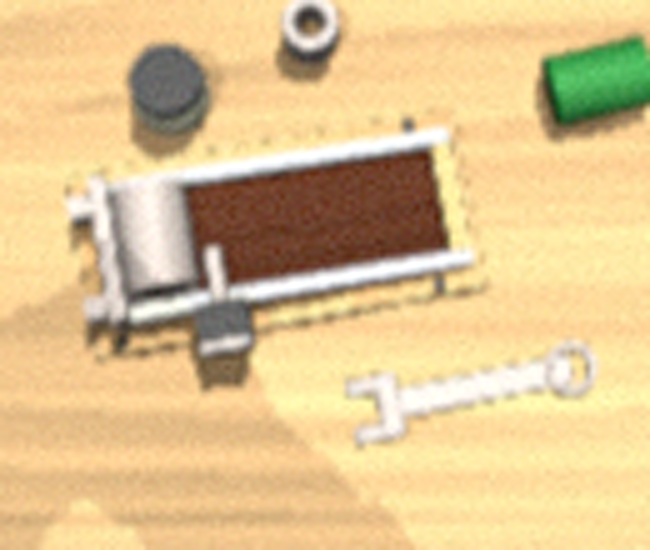

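View pics/scene10.png

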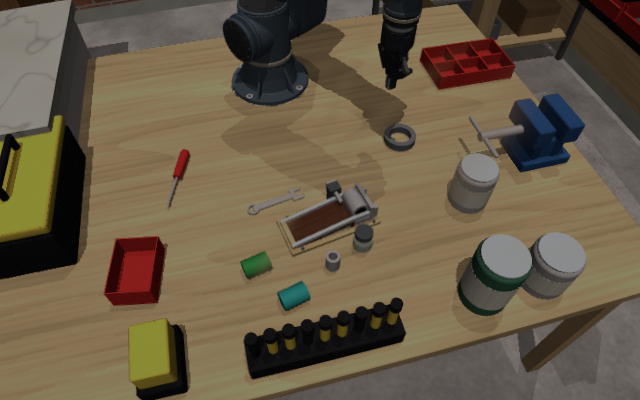

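The bolt bar is across behind the seated sleeve (scene crop (395,265), top crop (215,270)). The tab is close against the guide, the bystanders haven't moved, and the hand is clear.

Run:
```python
from plant import *
s=state();print(s["time"],abs(s["qvel"]).max());print(job_done())
```

```text
15.5 0.029118255695407817
the job is handed in; nothing more can be done
None
```

The sleeve is in the seat against the stop plate, the bolt is fully home behind it, and the hand is clear; I handed the job in at 15.5 s of the 42 s allowed.

- **Sleeve:** I pushed it up the ramp with two slightly opened fingertips behind it, never pinched or lifted. The force stayed around 2 N. It did not run back in any picture, and it dropped over the crest on its own. Both camera views showed it against the stop plate before and after bolting.
- **Bolt:** I pushed it by its tab until it stalled. The tool stopped at jig x −84.4 mm, where home was expected, and did not advance when pressed to about 12 N. The last pictures show the bar across the lane just behind the sleeve.
- **Bystanders:** nothing else appeared moved in the last pictures. The tool force then read about 1 N, which is the sensor's noise.
- **Disagreement:** the jig position fitted from the two cameras disagreed by up to about 2.5 pixels (several mm) on some scene-camera corners. The contact forces and follow-up pictures matched the expected positions, so it did not affect the result.

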